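# Pin the tricycle's front yoke to its frame

### The job

Slide the wooden tricycle frame forward along the assembly jig until its tongue is fully home in the fork of the front-wheel yoke and the holes line up. Then take the long headed pin out of the pin block and push it down through the slanting hole of yoke and tongue until its head sits flat on the yoke, and let go. Leave the short pegs in the block and do not disturb the other things on the bench.

Things in the scene. Friction and masses are not known exactly. Their poses are not given: they have to be found in the camera images.
- jig: plywood assembly jig fixed to the bench, base 360 x 132 x 15 mm, holding the tricycle's front-wheel yoke (fork at the rear, 80 mm wheel at the front). Origin: underside, straight below yoke_hole; x = forward, the way the frame slides, y = left, z = up. The frame's spine rests at height 45 mm between two cheeks (36.2 mm apart, tops 77 mm high, x = -236 to -46 mm); slots in the cheeks, open to the rear, keep the rear axle from lifting, so the frame can only slide.
- yoke_hole (a point): middle of the yoke's fork, 62 mm above the jig's underside, on the raked steering axis. Its z is the pin axis pointing up: it leans 25 degrees back from vertical, towards the jig's -x; its y is the jig's y. The hole is 13.5 mm wide and passes an upper and a lower lug; between the lugs is a 24 mm slot for the tongue.
- yoke_seat (a point): centre of the mouth of the hole on the sloping top face of the upper lug, where the pin's head must sit; 40 mm up the axis from yoke_hole, same axes. The face is square to the axis, 44 mm wide, reaches 22 mm backwards and 34 mm forwards of the hole, and has nothing standing above it; the mouth has a 2.5 mm chamfer. The hole through both lugs and tongue ends about 32 mm below yoke_hole.
- frame: loose wooden tricycle frame, about 0.4 kg, starts 30 to 65 mm short of home: spine 34 x 34 mm, two 80 mm rear wheels, 34 mm wide tongue at the front with a round end. Origin: underside of the spine, below the tongue hole; x = forward, z = up. Slides forward in the jig until the tongue's end meets the web of the fork; then the holes line up. It slides easily on waxed runners (a few newtons).
- tongue_hole (a point): middle of the 13.5 mm raked hole in the tongue (20 mm thick), 17 mm above the frame's underside; same axes as yoke_hole, with which it coincides within 1 mm when the frame is home.
- post_top (a point): centre of the top of the frame's upright seat post, a 24 mm round dowel standing 40 mm above the spine, 100 mm behind the tongue hole; its top is 119 mm above the bench: grasp the frame here.
- pin_block: fixed wooden block 140 x 56 x 40 mm with three upright holes, 13.2 mm wide, 30 mm deep, 45 mm apart along its x, that hold the long pin and the two short pegs in any order. Origin: centre of its underside.
- long_pin: loose steel headed pin, about 0.11 kg: round shank 12 mm wide and 80 mm long, its last 8 mm tapering to 6 mm; round head 24 mm wide and 16 mm high. Origin: the tip, z = along the shank towards the head. It stands upright in the block, tip 10 mm above the bench, head from 90 to 106 mm.
- long_pin_seat (a point): centre of the underside of the pin's head, 80 mm from the tip.
- short_peg_1: short steel axle peg, same head and 12 mm shank, only 48 mm long; stands in the block, head from 58 to 74 mm above the bench. Too short for the yoke; stays in the block. Origin: its tip.
- short_peg_2: second short axle peg, like the first.
- sanding_block: loose cork sanding block 63 x 101 x 34 mm, bystander. Origin: centre of its underside.
- spare_wheel_2: second loose wooden toy wheel, 36 mm wide, 14 mm high, bystander. Origin: centre of its underside.
- spare_wheel_1: loose wooden toy wheel, 36 mm wide, 14 mm high, bystander. Origin: centre of its underside.

How it is judged:
On the way:
1. the frame is home in the yoke: tongue hole within 4 mm of the yoke hole (distance between tongue_hole and yoke_hole below 0.004 m), for 0.2 s.
At the end, for the whole second after the job is handed in: the frame is home (tongue hole within 4 mm of the yoke hole), the long pin is through both with the underside of its head within 3.5 mm of the seat and its shank within 0.08 rad of the steering axis, and pin and frame are at rest (distance between tongue_hole and yoke_hole below 0.004 m and distance between long_pin_seat and yoke_seat below 0.0035 m and angle between the z axis of long_pin and the z axis of yoke_hole, either way round below 0.08 rad and linear speed of each of long_pin, frame below 0.01 m/s); the robot touches nothing.
It fails at once if a short peg is taken out of the block (moved more than 20 mm) (distance of any of short_peg_1, short_peg_2 from where it was at the start of the episode above 0.02 m).
It fails at once if a bystander is pushed more than 20 mm (distance of any of sanding_block, spare_wheel_2, spare_wheel_1 from where it was at the start of the episode above 0.02 m).
It also fails if it takes over 66 s, if anything falls off the work surface, if the arm or the gripper's body presses on something with over 40 N, if the wrist force passes 120 N, or if a joint passes its speed limit or range.

### The arm

A 6-joint arm with a two-finger parallel gripper is mounted at the origin on a cart in front of the work surface, level with it; the furniture and walls round the work are solid. World frame = base frame: x ahead of the robot, y to its left, z up, the work surface at z = 0. Lengths are in m, angles in rad, forces in N, time in s.
With the tool pointing down it reaches from about 0.325 to 0.9 m from the base axis. Payload 3.5 kg.
Tool frame: the origin (TCP) lies on the centre line of the jaws, within the pads' length; the fingertips stand 19 mm ahead of it and the grasp point (between the pads) is the TCP; y points along the fingers, x is the direction in which the jaws open and shut, and the axes are right-handed (so a half turn about y gives the same grasp; the last joint's range is limited). The gripper opens to 85 mm and grips with 20 to 120 N. Pads are 22 mm wide; open, the fingers measure 114 mm over their backs; the gripper's body (76 mm by 85 mm) begins 54 mm behind the grasp point. The pads swing forward as they close: fully open they stand 13 mm farther back than shut.
Start: joints at [-1.237, 0.276, -0.026, 1.268, 0, 1.467], TCP at [0.264, -0.566, 0.25] pointing down, gripper open.
Joint ranges: [-3.12, 3.12], [-0.85, 1.88], [-1.08, 1.24], [-1.95, 2.15], [-1.57, 1.53], [-3.14, 3.14]. Speed limits (rad/s): [2.57, 2.57, 3.14, 3.14, 3.14, 3.14].

### API

Orientations are given as a rotation vector (axis times angle).
In Python, from station import sensors, optics, finish_job, finder gives the robot as it stands. The module is installed in compiled form; this text tells all that it offers.
- The arm moves only by the shell command python3 -m pendant 'ROWS' [FORCE]. ROWS is JSON, a list of rows, each a list of 7 numbers: the finger opening in mm, from 0 to 85.4, then the shift along the tool's x, y, z in mm, then the turn, a rotation vector about the tool's x, y, z in degrees. A call has 1 to 8 rows; each row is the pose to reach, as a shift and turn from the pose commanded when the call began, along the tool's axes at that moment; what a row does not reach only later rows make up. A row lasts 1/10 s, in which the tool goes at most 50 mm and 8.59 degrees, less where a joint would pass 70% of its speed; a pose out of reach is approached as far as the arm can. A call with a gripper value outside its range is refused whole. The fingers move at their own pace and stop on an object; FORCE is the grip in N (left out, the last holds). Time passes only in rows, so rows that repeat a pose let the fingers close. It gives the time, the measured TCP pose, the force and the opening at its end, in the units of the state.
- sensors.state(): the state, without advancing time (a new reading comes with each control period).
- optics.get_image(name): name is "scene" or "top"; returns (picture, depth): 400x640x3 uint8, red, green, blue; 400x640 float32, m along the optical axis (not along the pixel's ray), 0 where there is no reading.
- optics.calibration(name): a dict with "fov_y" (degrees; the focal length in pixels is half the picture's height over the tangent of half this angle, whatever the lens; pixels are square), "cx", "cy" (the principal point, pixels), "T" (4x4, takes a point from camera to world coordinates). Camera axes: x right, y down, z forward; pixel columns grow to the right and rows downward; lengths in m; the calibration is good to about 2 mm. A picture is of the moment at which its call begins. calibration takes no time and is no camera call.
- finish_job(): hands the job in, once; it reports no verdict.
Trained networks look in the newest picture that a camera, given by its name, has taken for a name from the list of things; names that differ only in an ending like _2 or _b are one class to them, and where a whole thing is asked for, a point or a joint stands for the part that bears it (a point fixed in the world has none). Each returns a list of dicts, best first, with "confidence" (0 to 1); they miss things now and then, are a little off and sometimes report something else, mostly with a low value. They report only what shows in the picture. A call takes as long as a camera call.
- finder.spot_in(camera, target): "rect" ([centre column, centre row, width, height] in pixels, round what is visible of it).
- finder.outline_of(camera, target): "region" (400x640 bool, what is visible of it) and "rect" ([centre column, centre row, width, height] in pixels, round what is visible of it).
- finder.pinpoint(camera, target): "point" ([row, column] in pixels: a listed point, or the origin of a listed thing).
The state is a dict: "time": time; "joint_pos": joint angles; "dq": joint speeds; "joint_efforts": joint torques, N m; "eef_pos": TCP position; "ee_rot": TCP orientation; "contact_force": force on the tool from outside, world axes, zero at the start; "moment": the same for the moment, N m; "finger_gap": opening from 0.0 (shut) to 1.0 (fully open).
Only numpy, scipy, OpenCV 4.12 (cv2) and the standard library are available. Lean on these libraries where they do the work, as an engineer would, in place of code of your own. Each camera call takes 0.05 s, during which the arm holds its last target.

## Working session

There is one attempt and no reset: what is moved stays moved. The work goes in short steps, Python scripts to look and compute and a shell command to move; the robot and the scene stay as the last step left them, time stands still between calls to the robot, and variables do not carry over. Pictures are saved under pics/ and viewed, and the job is handed in when it is done.

```bash
mkdir -p pics; cat > h.py <<'E'
import numpy as np, cv2
from scipy.spatial.transform import Rotation as R
from station import sensors, optics, finish_job, finder
def K(n):
    c=optics.calibration(n); f=200/np.tan(np.radians(c['fov_y'])/2); return f,c['cx'],c['cy'],np.array(c['T'])
def at_depth(n,col,row,d):
    f,cx,cy,T=K(n); return (T@np.array([(col-cx)/f*d,(row-cy)/f*d,d,1]))[:3]
def at_z(n,col,row,z):
    f,cx,cy,T=K(n); r=T[:3,:3]@np.array([(col-cx)/f,(row-cy)/f,1]); o=T[:3,3]; return o+r*(z-o[2])/r[2]
def proj(n,p):
    f,cx,cy,T=K(n); q=np.linalg.inv(T)@np.r_[p,1]; return q[0]/q[2]*f+cx,q[1]/q[2]*f+cy
def save(n,img): cv2.imwrite('pics/'+n+'.png',img[:,:,::-1])
np.set_printoptions(precision=4,suppress=True)
E
python3 - <<'E'
from h import *
for n in ['scene','top']:
    im,d=optics.get_image(n); save(n+'0',im); np.save(n+'0.npy',d); print(n,K(n))
    for t in ['yoke_hole','yoke_seat','tongue_hole','post_top','long_pin','long_pin_seat','short_peg_1','pin_block','jig','frame']:
        for o in finder.pinpoint(n,t)[:3]:
            r,c=o['point']; print(t,round(o['confidence'],2),(round(c),round(r)), d[min(399,int(r)),min(639,int(c))] , at_depth(n,c,r,d[min(399,int(r)),min(639,int(c))]))
print(sensors.state())
E
```

```text
scene (np.float64(515.8044965671746), 323.2582020485594, 199.64160057042807, array([[-0.894 , -0.3283,  0.305 ,  0.0799],
       [-0.448 ,  0.6698, -0.5922,  0.8653],
       [-0.0099, -0.666 , -0.7459,  1.2061],
       [ 0.    ,  0.    ,  0.    ,  1.    ]]))
yoke_hole 0.91 (274, 204) 1.4754333 [0.6509 0.0627 0.0987]
yoke_seat 0.86 (277, 197) 1.4883746 [0.6569 0.0386 0.1029]
yoke_seat 0.22 (319, 201) 1.4501554 [0.5308 0.0148 0.1215]
tongue_hole 0.62 (287, 208) 1.4979252 [0.6226 0.0423 0.0731]
post_top 0.77 (320, 200) 1.4562536 [0.5327 0.0086 0.119 ]
long_pin 0.38 (353, 179) 1.6242651 [ 0.5115 -0.1822  0.0365]
long_pin_seat 0.6 (354, 164) 1.6122383 [ 0.5229 -0.2078  0.0776]
long_pin_seat 0.43 (296, 338) 1.2959524 [0.4233 0.3615 0.009 ]
short_peg_1 0.56 (343, 184) 1.6068925 [ 0.5312 -0.1471  0.04  ]
short_peg_1 0.38 (367, 170) 1.6445298 [ 0.4864 -0.2337  0.04  ]
short_peg_1 0.17 (294, 337) 1.2915586 [0.426  0.3633 0.0146]
pin_block 0.79 (353, 180) 1.6242651 [ 0.5115 -0.1808  0.0355]
pin_block 0.37 (321, 202) 1.449834 [0.5242 0.0141 0.1198]
jig 0.62 (278, 216) 1.5514265 [0.6589 0.042  0.
[... 986 characters left out ...]
short_peg_1 0.49 (379, 222) 1.5831426 [ 0.4828 -0.2369  0.0759]
pin_block 0.7 (371, 217) 1.6289918 [ 0.5056 -0.2118  0.0335]
jig 0.95 (299, 174) 1.6463766 [0.6564 0.0431 0.0436]
frame 0.86 (300, 183) 1.6408539 [0.622  0.0378 0.0432]
{'time': 1.1, 'joint_pos': array([-1.2374,  0.2764, -0.0264,  1.268 ,  0.0001,  1.4674]), 'dq': array([-0.0002,  0.0006,  0.0004, -0.0018,  0.0012, -0.0004]), 'joint_efforts': array([ -0.0001, -44.5501,  29.5572,   0.001 ,  -0.0002,   0.    ]), 'eef_pos': array([ 0.2644, -0.5663,  0.2503]), 'ee_rot': array([-1.3847,  0.8817, -0.8817]), 'contact_force': array([ 0.3729, -1.4276,  0.0219]), 'moment': array([0.0131, 0.0175, 0.0072]), 'finger_gap': 0.9969305972817669}
```

```bash
python3 - <<'E'
import cv2
a=cv2.imread('pics/scene0.png')[120:320,200:440]; cv2.imwrite('pics/s_c.png',cv2.resize(a,None,fx=3,fy=3,interpolation=cv2.INTER_CUBIC)[:600,:720])
a=cv2.imread('pics/top0.png')[140:280,240:420]; cv2.imwrite('pics/t_c.png',cv2.resize(a,None,fx=4,fy=4,interpolation=cv2.INTER_CUBIC))
E
```

```text
(no output)
```

View pics/s_c.png

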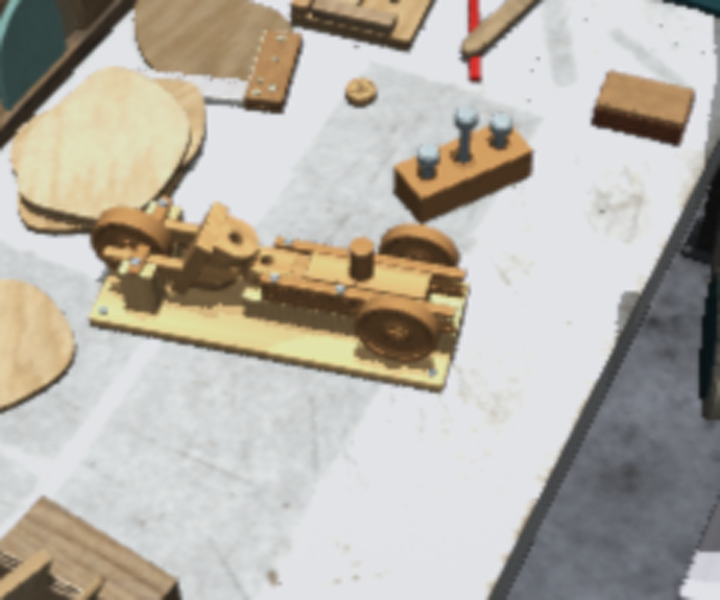

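View pics/t_c.png

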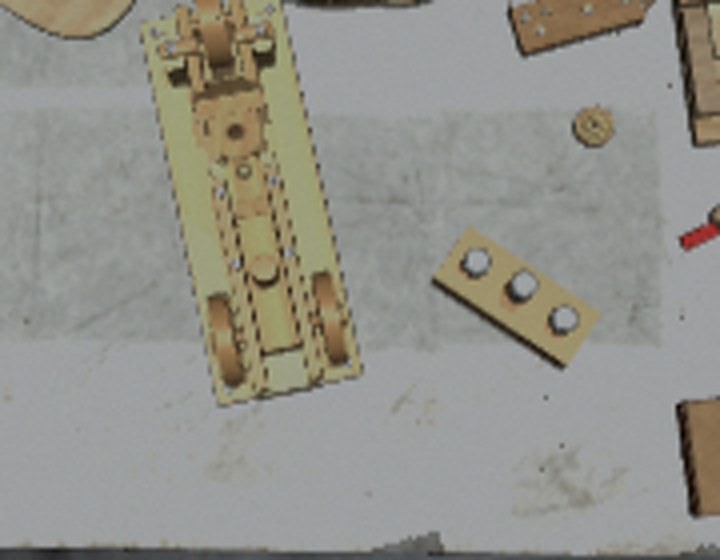

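View pics/top0.png

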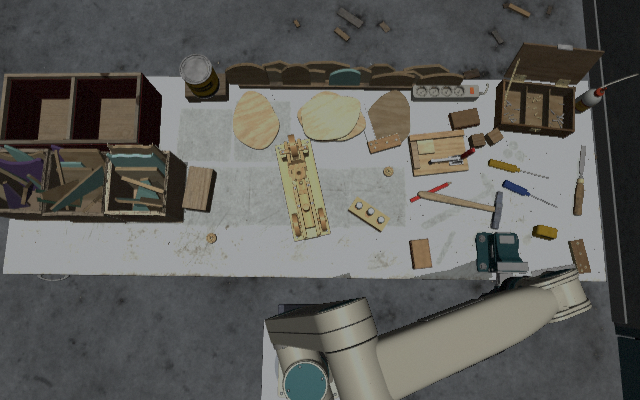

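```bash
cat >> h.py <<'E'
def cloud(n,d):
    f,cx,cy,T=K(n); v,u=np.mgrid[0:400,0:640]; P=np.stack([(u-cx)/f*d,(v-cy)/f*d,d,np.ones_like(d)],-1)@T.T
    P=P[...,:3]; P[d==0]=np.nan; return P
E
python3 - <<'E'
from h import *
for n in ['scene','top']:
    d=np.load(n+'0.npy'); P=cloud(n,d); x,y,z=P[...,0],P[...,1],P[...,2]
    m=(abs(x-.5)<.12)&(y>-.4)&(y<-.3)&(z<.02); print(n,'bench z',np.nanmedian(z[m]),np.nanstd(z[m]))
    m=(abs(x-.527)<.03)&(abs(y-.015)<.03)&(z>.108)&(z<.14); print('post',m.sum(),P[m].mean(0),P[m].max(0),P[m].min(0))
    for zc,zr in ((.106,(.098,.116)),(.074,(.066,.084))):
        m=((abs(x-.51)<.1)&(abs(y+.2)<.1)&(z>zr[0])&(z<zr[1])).astype(np.uint8)
        k,l,s,c=cv2.connectedComponentsWithStats(m)
        for i in range(1,k): 
            if s[i,4]>8: print('heads',zc,s[i,4],P[l==i].mean(0),(P[l==i].max(0)+P[l==i].min(0))/2, c[i], at_z(n,*c[i],zc))
    m=(abs(x-.58)<.25)&(abs(y-.03)<.15)&(z>.008)&(z<.022)
    k,l,s,c=cv2.connectedComponentsWithStats(m.astype(np.uint8)); q=P[m][:,:2]
    r=cv2.minAreaRect((q*1000).astype(np.float32)); print('jig',r,cv2.boxPoints(r))
    m=(abs(x-.51)<.12)&(abs(y+.2)<.12)&(z>.033)&(z<.046); r=cv2.minAreaRect((P[m][:,:2]*1000).astype(np.float32)); print('block',r)
E
```

```text
scene bench z 0.002189112664857218 0.2464233292216657
post 61 [0.5265 0.0162 0.1187] [0.5379 0.0262 0.127 ] [ 0.5152 -0.0007  0.1081]
heads 0.106 46 [ 0.5175 -0.2024  0.106 ] [ 0.5189 -0.204   0.1065] [355.1087 158.6304] [ 0.5174 -0.2024  0.106 ]
heads 0.074 40 [ 0.4924 -0.2408  0.0735] [ 0.4922 -0.2423  0.0736] [367.    160.925] [ 0.4923 -0.2403  0.074 ]
heads 0.074 17 [ 0.5193 -0.2044  0.0735] [ 0.52   -0.2051  0.0749] [354.4706 165.5882] [ 0.5191 -0.2039  0.074 ]
heads 0.074 45 [ 0.5424 -0.1656  0.0739] [ 0.5428 -0.167   0.0734] [342.4667 171.1111] [ 0.5424 -0.1654  0.074 ]
jig ((580.31982421875, 29.8555908203125), (499.3670959472656, 298.6571350097656), 0.14336475729942322) [[ 330.2634  178.5589]
 [ 331.0107 -120.0973]
 [ 830.3762 -118.8477]
 [ 829.6289  179.8084]]
block ((518.341552734375, -205.46090698242188), (144.7905731201172, 63.89300537109375), 57.90882873535156)
top bench z -0.00040499038050589853 0.004544340003630288
post 41 [0.5243 0.0141 0.1186] [0.5352 0.0235 0.1287] [0.5142 0.0033 0.1081]
heads 0.106 37 [ 0.5161 -0.2049  0.1049] [ 0.516  -0.2059  0.1066] [370.6757 210.8108] [ 0.5159 -0.2048  0.106 ]
heads 0.074 37 [ 0.5408 -0.1675  0.0727] [ 0.5413 -0.168   0.0738] [358.8649 205.    ] [ 0.5406 -0.1674  0.074 ]
heads 0.074 32 [ 0.4918 -0.2428  0.0736] [ 0.4911 -0.2435  0.0744] [380.8125 219.3125] [ 0.4917 -0.2427  0.074 ]
jig ((579.5294189453125, 32.45915222167969), (297.45391845703125, 498.03424072265625), 89.61170959472656) [[ 329.5101 -114.5768]
 [ 827.5329 -117.952 ]
 [ 829.5487  179.4951]
 [ 331.5259  182.8703]]
block ((516.8012084960938, -204.98440551757812), (139.02503967285156, 57.053035736083984), 56.74520492553711)
```

```bash
python3 - <<'E'
from h import *
for n in ['scene','top']:
    im,d=optics.get_image(n); P=cloud(n,d); x,y,z=P[...,0],P[...,1],P[...,2]
    o=finder.outline_of(n,'jig')[0]; reg=o['region']; print(n,o['confidence'],reg.sum())
    hsv=cv2.cvtColor(im,cv2.COLOR_RGB2HSV); 
    for nm,m in (('net',reg&(z<.03)&(z>.005)),('col',(hsv[...,1]>60)&(abs(x-.58)<.25)&(abs(y-.03)<.12)&(z>.006)&(z<.024))):
        mm=m.astype(np.uint8); 
        # rectify to z=.015 plane
        v,u=np.nonzero(mm); q=np.array([at_z(n,a,b,.015)[:2] for a,b in zip(u,v)])*1000
        k,l,s,c=cv2.connectedComponentsWithStats(mm)
        r=cv2.minAreaRect(q.astype(np.float32)); print(nm,len(q),r)
    # yoke_seat face points: fit plane
    m=(abs(x-.655)<.04)&(abs(y-.045)<.03)&(z>.075)&(z<.13); q=P[m]; c=q.mean(0); print('yoke pts',len(q),c)
    for zc in (.111,): 
        m=(abs(x-.527)<.03)&(abs(y-.015)<.03)&(z>.114)&(z<.126); q=P[m]; v,u=np.nonzero(m); print('post',len(q),q.mean(0),(u.mean(),v.mean()),at_z(n,u.mean(),v.mean(),.119))
E
```

```text
scene 0.56 4156
net 1756 ((630.4591674804688, 29.013633728027344), (404.18975830078125, 175.7978973388672), 9.404180526733398)Traceback (most recent call last):
  File "<stdin>", line 9, in <module>
  File "h.py", line 9, in at_z
    f,cx,cy,T=K(n); r=T[:3,:3]@np.array([(col-cx)/f,(row-cy)/f,1]); o=T[:3,3]; return o+r*(z-o[2])/r[2]
              ~^^^
  File "h.py", line 5, in K
    c=optics.calibration(n); f=200/np.tan(np.radians(c['fov_y'])/2); return f,c['cx'],c['cy'],np.array(c['T'])
ValueError: time passes only in moves, steps and waits
```

```bash
python3 - <<'E'
s=open('h.py').read()
s=s.replace("def K(n):\n","_C={}\ndef K(n):\n    if n not in _C: _C[n]=_K(n)\n    return _C[n]\ndef _K(n):\n"); open('h.py','w').write(s)
E
python3 - <<'E'
from h import *
for n in ['scene','top']:
    im,d=optics.get_image(n); P=cloud(n,d); x,y,z=P[...,0],P[...,1],P[...,2]
    hsv=cv2.cvtColor(im,cv2.COLOR_RGB2HSV)
    np.savez(n+'1.npz',im=im,d=d)
    m=(hsv[...,1]>70)&(abs(x-.58)<.25)&(abs(y-.03)<.12)&(z>.006)&(z<.024)
    mm=m.astype(np.uint8); mm=cv2.morphologyEx(mm,cv2.MORPH_OPEN,np.ones((2,2),np.uint8))
    k,l,s,c=cv2.connectedComponentsWithStats(mm); keep=np.isin(l,[i for i in range(1,k) if s[i,4]>60])
    vis=im.copy(); vis[keep]=[255,0,255]; save('jm_'+n,cv2.resize(vis[130:280,200:420],None,fx=3,fy=3))
    v,u=np.nonzero(keep); q=np.array([at_z(n,a,b,.015)[:2] for a,b in zip(u,v)])*1000
    print(n,cv2.minAreaRect(q.astype(np.float32)))
    m=(abs(x-.527)<.03)&(abs(y-.015)<.03)&(z>.114)&(z<.126); q=P[m]; v,u=np.nonzero(m); print('post',len(q),q.mean(0),(u.mean(),v.mean()),at_z(n,u.mean(),v.mean(),.119))
print(sensors.state()['time'])
E
```

```text
scene ((601.1192626953125, 60.652671813964844), (357.1558837890625, 89.0625), 12.662882804870605)
post 50 [0.5268 0.0154 0.1199] (np.float64(320.4), np.float64(202.28)) [0.5271 0.0147 0.119 ]Traceback (most recent call last):
  File "<stdin>", line 11, in <module>
cv2.error: OpenCV(4.12.0) /io/opencv/modules/imgproc/src/convhull.cpp:143: error: (-215:Assertion failed) total >= 0 && (depth == CV_32F || depth == CV_32S) in function 'convexHull'
```

```bash
python3 - <<'E'
from h import *
n='top'
im,d=optics.get_image(n); P=cloud(n,d); x,y,z=P[...,0],P[...,1],P[...,2]
hsv=cv2.cvtColor(im,cv2.COLOR_RGB2HSV); print(hsv[200,300-15],hsv[200,250],hsv[160,290])
np.savez(n+'1.npz',im=im,d=d)
m=(hsv[...,1]>50)&(abs(x-.58)<.25)&(abs(y-.03)<.12)&(z>-.01)&(z<.04); print(m.sum())
k,l,s,c=cv2.connectedComponentsWithStats(m.astype(np.uint8)); keep=np.isin(l,[i for i in range(1,k) if s[i,4]>60])
vis=im.copy(); vis[keep]=[255,0,255]; save('jm_'+n,cv2.resize(vis[130:280,200:420],None,fx=3,fy=3))
v,u=np.nonzero(keep); q=np.array([at_z(n,a,b,.015)[:2] for a,b in zip(u,v)])*1000
print(n,cv2.minAreaRect(q.astype(np.float32)))
m=(abs(x-.527)<.03)&(abs(y-.015)<.03)&(z>.114)&(z<.126); q=P[m]; v,u=np.nonzero(m); print('post',len(q),q.mean(0),(u.mean(),v.mean()),at_z(n,u.mean(),v.mean(),.119))
a=np.hstack([cv2.resize(im[155:190,280:320],None,fx=10,fy=10,interpolation=cv2.INTER_CUBIC)]); save('hole_top',a)
s=np.load('scene1.npz') if __import__('os').path.exists('scene1.npz') else None
save('hole_scene',cv2.resize(s['im'][180:215,250:300],None,fx=12,fy=12,interpolation=cv2.INTER_CUBIC))
E
```

```text
[ 45   3 150] [ 45   7 154] [ 19 100 145]
1843
top ((638.9431762695312, -8.458999633789062), (399.8149108886719, 226.88169860839844), 12.936866760253906)
post 36 [0.5253 0.0146 0.1194] (np.float64(305.6111111111111), np.float64(206.66666666666666)) [0.5253 0.0146 0.119 ]
```

View pics/jm_top.png

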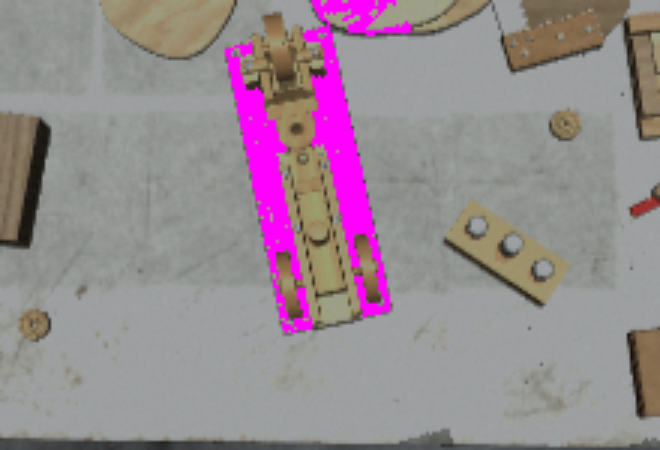

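View pics/jm_scene.png

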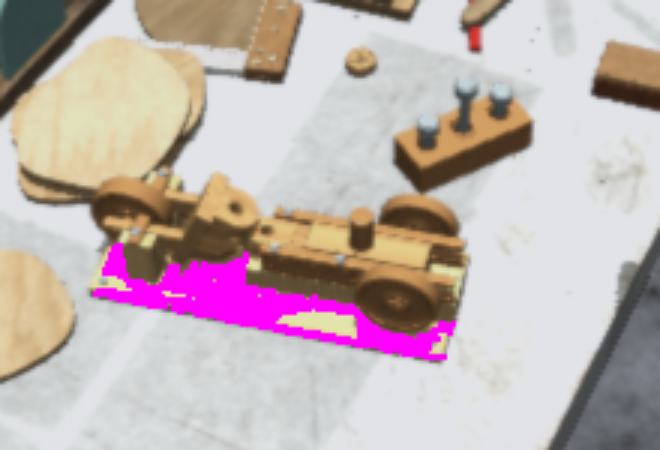

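View pics/hole_top.png

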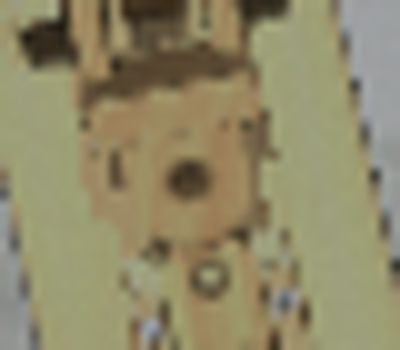

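View pics/hole_scene.png

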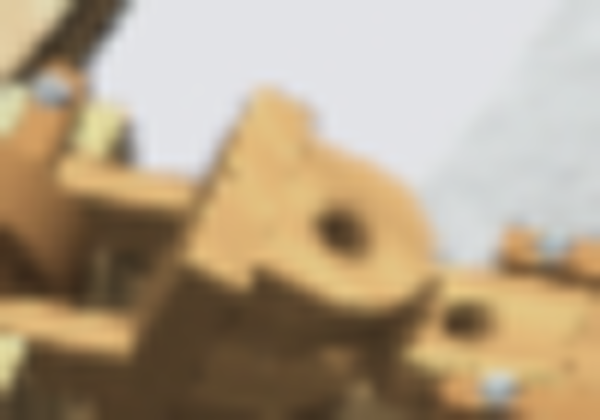

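```bash
python3 - <<'E'
from h import *
for n,h,t in (('scene',(278.1,198.7),(288.3,206.2)),('top',(298.4,172.3),(300.5,182.3))):
    print(n,'seat',at_z(n,*h,.0983),'tongue mouth',at_z(n,*t,.071))
n='top';s=np.load('top1.npz');im,d=s['im'],s['d'];P=cloud(n,d); x,y,z=P[...,0],P[...,1],P[...,2]
hsv=cv2.cvtColor(im,cv2.COLOR_RGB2HSV)
m=(hsv[...,1]>50)&(abs(x-.58)<.25)&(abs(y-.03)<.12)&(z>-.01)&(z<.04); v,u=np.nonzero(m)
q=np.array([at_z(n,a,b,.015)[:2] for a,b in zip(u,v)])*1000
for yaw in (12.5,):
    c=np.array([np.cos(np.radians(yaw)),np.sin(np.radians(yaw))]); s_=q@np.array([-c[1],c[0]]); 
    keep=(s_>-160)
    k=s_-np.median(s_)
    keep=abs(k)<80
    l=cv2.connectedComponents(m.astype(np.uint8))
k,l,st,c=cv2.connectedComponentsWithStats(m.astype(np.uint8))
for i in range(1,k):
    if st[i,4]>100:
        v,u=np.nonzero(l==i); q=np.array([at_z(n,a,b,.015)[:2] for a,b in zip(u,v)])*1000
        print(st[i],cv2.minAreaRect(q.astype(np.float32)))
# robust edge: left and right outer edge lines per row band in 'rotated' coordinates
v,u=np.nonzero(m); q=np.array([at_z(n,a,b,.015)[:2] for a,b in zip(u,v)])*1000
L=[];Rr=[]
for r in np.unique(v):
    if 150<r<232:
        us=np.sort(u[v==r]); us=us[us<330]
        L.append(at_z(n,us[0]-.5,r,.015)[:2]); Rr.append(at_z(n,us[-1]+.5,r,.015)[:2])
for e in (L,Rr):
    e=np.array(e)*1000; l=cv2.fitLine(e.astype(np.float32),cv2.DIST_HUBER,0,.01,.01).ravel(); print(np.degrees(np.arctan(l[1]/l[0])),l)
E
```

```text
scene seat [0.6515 0.0399 0.0983] tongue mouth [0.6241 0.032  0.071 ]
top seat [0.6482 0.0426 0.0983] tongue mouth [0.6189 0.036  0.071 ]
[301 128  36 108 983] ((639.9222412109375, -14.239219665527344), (127.9175796508789, 394.1385498046875), 86.28775024414062)
[275 144  29  97 737] ((598.1824951171875, 73.73734283447266), (357.16650390625, 48.41090393066406), 12.936866760253906)
13.056367 [  0.9741   0.2259 603.2888  99.6118]
13.000069 [  0.9744   0.225  601.4603 -35.2754]
```

```bash
cat >> h.py <<'E'
YAW=np.radians(12.9); FX=np.array([np.cos(YAW),np.sin(YAW),0]); FY=np.array([-np.sin(YAW),np.cos(YAW),0]); UZ=np.array([0,0,1.])
AX=-np.sin(np.radians(25))*FX+np.cos(np.radians(25))*UZ
def orient(appr,jaw):
    y=appr/np.linalg.norm(appr); x=jaw-y*(jaw@y); x/=np.linalg.norm(x); return np.stack([x,y,np.cross(x,y)],1)
def rel(p,Rt,show=True):
    s=sensors.state(); R0=R.from_rotvec(s['ee_rot']).as_matrix(); sh=R0.T@(np.array(p)-s['eef_pos'])*1000
    rv=np.degrees((R.from_matrix(R0.T@Rt)).as_rotvec()); 
    if show: print('shift mm',sh.round(1),'dist',np.linalg.norm(sh).round(1),'turn deg',rv.round(2),'ang',np.linalg.norm(rv).round(1))
    return sh,rv
E
python3 - <<'E'
from h import *
s=sensors.state(); print(s['time']); print(R.from_rotvec(s['ee_rot']).as_matrix())
for j in (FX,-FX): rel([.526,.0147,.25],orient(-UZ,j)); rel([.526,.0147,.105],orient(-UZ,j))
for j in (FX,-FX,FY,-FY): print(orient(-UZ,j)[:,0]); rel([.65,.042,.2],orient(-AX,j))
E
```

```text
1.35
[[ 0.423  -0.      0.9061]
 [-0.9061  0.      0.423 ]
 [-0.     -1.     -0.    ]]
shift mm [-415.8    0.3  482.8] dist 637.2 turn deg [  0.   -77.88  -0.  ] ang 77.9
shift mm [-415.8  145.3  482.8] dist 653.6 turn deg [  0.   -77.88  -0.  ] ang 77.9
shift mm [-415.8    0.3  482.8] dist 637.2 turn deg [  0.   102.12   0.  ] ang 102.1
shift mm [-415.8  145.3  482.8] dist 653.6 turn deg [  0.   102.12   0.  ] ang 102.1
[0.9748 0.2233 0.    ]
shift mm [-388.1   50.3  606.7] dist 722.0 turn deg [ 16.97 -76.56 -21.01] ang 81.2
[-0.9748 -0.2233  0.    ]
shift mm [-388.1   50.3  606.7] dist 722.0 turn deg [ 22.24 100.31  17.97] ang 104.3
[-0.2233  0.9748  0.    ]
shift mm [-388.1   50.3  606.7] dist 722.0 turn deg [  -3.87 -164.13  -36.39] ang 168.2
[ 0.2233 -0.9748  0.    ]
shift mm [-388.1   50.3  606.7] dist 722.0 turn deg [24.91 11.93 -2.65] ang 27.7
```

```bash
python3 -m pendant '[[60,-33,0,38,0,-6,0],[60,-66,0,76,0,-12,0],[60,-99,0,114,0,-18,0],[60,-132,0,152,0,-24,0],[60,-165,0,190,0,-30,0],[60,-198,0,228,0,-36,0],[60,-231,0,266,0,-42,0],[60,-231,0,266,0,-42,0]]' 60
python3 - <<'E'
from h import *
rel([.526,.0147,.22],orient(-UZ,FX)); print(sensors.state()['joint_pos'],sensors.state()['finger_gap'])
E
```

```text
time: 2.15
eef_pos: [0.4088, -0.2396, 0.2505]
ee_rot: [-1.547, 0.308, -0.308]
contact_force: [-0.2, -0.9, -0.2]
finger_gap: 0.702
shift mm [ 11.   31.  279.7] dist 281.6 turn deg [ -0.12 -35.39   0.02] ang 35.4
[-0.6677  0.0071 -0.3398  1.2248  0.0019  1.2955] 0.7023765572935976
```

```bash
python3 -m pendant '[[55,2,0,45,0,-6,0],[55,3,0,90,0,-12,0],[55,5,0,135,0,-18,0],[55,7,10,180,0,-24,0],[55,9,15,225,0,-30,0],[55,11,25,270,0,-35.4,0],[55,11,31,279.7,0,-35.4,0],[55,11,31,279.7,0,-35.4,0]]'
python3 - <<'E'
from h import *
rel([.526,.0147,.107],orient(-UZ,FX)); print(sensors.state()['joint_pos'],sensors.state()['finger_gap'])
n='scene'; im,d=optics.get_image(n); save('s2',cv2.resize(im[100:260,220:440],None,fx=3,fy=3))
E
```

```text
time: 2.95
eef_pos: [0.5267, 0.0096, 0.2182]
ee_rot: [-1.564, -0.17, 0.173]
contact_force: [-0.5, 0.5, -0.1]
finger_gap: 0.64
shift mm [  0.6 111.2   5.1] dist 111.3 turn deg [-0.01 -0.39 -0.12] ang 0.4
[-0.1043  0.1244 -0.2832  1.1653 -0.0005  1.2482] 0.6402554808547503
```

View pics/s2.png

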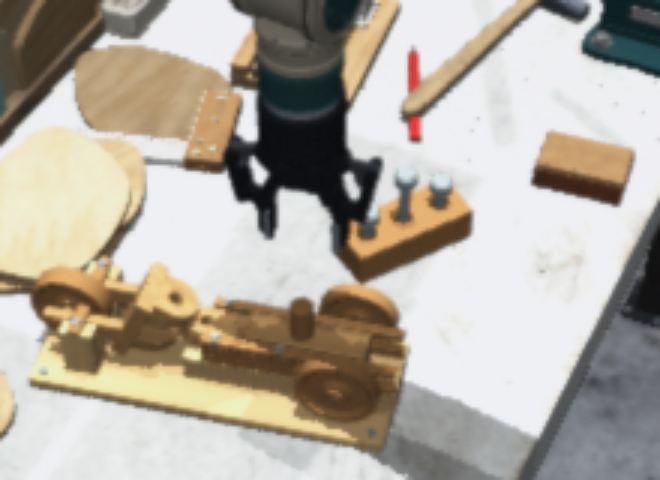

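The open gripper hangs above the post, at about (300,318) in the crop. The jaws lie along the jig and clear the wheels. Next I descend and close.

```bash
python3 -m pendant '[[55,0.6,0,5,0,0,0],[55,0.6,40,5,0,0,0],[55,0.6,80,5,0,0,0],[55,0.6,100,5,0,0,0],[55,0.6,111,5,0,0,0],[55,0.6,111,5,0,0,0]]' && python3 -m pendant '[[15,0,0,0,0,0,0],[15,0,0,0,0,0,0],[15,0,0,0,0,0,0],[15,0,0,0,0,0,0],[15,0,0,0,0,0,0],[15,0,0,0,0,0,0]]' 40
python3 -c "
from h import *
s=sensors.state();print(s['contact_force'],s['eef_pos'],s['finger_gap']*85.4)"
```

```text
time: 3.6
eef_pos: [0.5253, 0.0129, 0.1074]
ee_rot: [-1.564, -0.167, 0.171]
contact_force: [-0.4, -0.3, 0.9]
finger_gap: 0.644
time: 4.2
eef_pos: [0.5283, 0.0134, 0.1103]
ee_rot: [-1.566, -0.173, 0.167]
contact_force: [-0.9, -0.5, 7.0]
finger_gap: 0.265
[-0.8867 -0.5419  7.0186] [0.5283 0.0134 0.1103] 22.66087331010166
```

```bash
python3 -m pendant '[[40,0,0,0,0,0,0],[40,0,-4,0,0,0,0],[40,0,-8,0,0,0,0],[40,0,-8,0,0,0,0]]' && python3 -m pendant '[[15,0,0,0,0,0,0],[15,0,0,0,0,0,0],[15,0,0,0,0,0,0],[15,0,0,0,0,0,0],[15,0,0,0,0,0,0],[15,0,0,0,0,0,0]]' 40
python3 -c "
from h import *
s=sensors.state();print(s['contact_force'],s['eef_pos'],s['finger_gap']*85.4)
im,d=optics.get_image('scene'); save('s3',cv2.resize(im[150:260,240:400],None,fx=4,fy=4,interpolation=cv2.INTER_CUBIC))"
```

```text
time: 4.6
eef_pos: [0.5269, 0.0138, 0.1169]
ee_rot: [-1.564, -0.171, 0.17]
contact_force: [-0.1, 0.5, 0.7]
finger_gap: 0.464
time: 5.2
eef_pos: [0.5269, 0.0138, 0.1167]
ee_rot: [-1.564, -0.171, 0.17]
contact_force: [-0.2, 1.3, 5.0]
finger_gap: 0.265
[-0.2085  1.2638  5.0118] [0.5269 0.0138 0.1167] 22.604489039642516
```

View pics/s3.png

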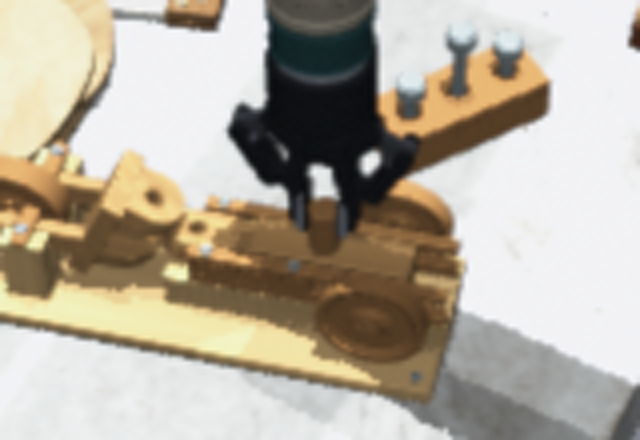

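```bash
python3 -m pendant '[[15,5,0,0,0,0,0],[15,10,0,0,0,0,0],[15,16,0,0,0,0,0],[15,22,0,0,0,0,0],[15,28,0,0,0,0,0],[15,33,0,0,0,0,0],[15,36,0,0,0,0,0],[15,36,0,0,0,0,0]]'; python3 -m pendant '[[15,1,0,0,0,0,0],[15,2,0,0,0,0,0],[15,3,0,0,0,0,0],[15,3,0,0,0,0,0]]'; python3 -c "
from h import *
s=sensors.state();print(s['contact_force']@FX,s['contact_force']@FY,s['eef_pos']);print(R.from_rotvec(s['ee_rot']).as_matrix()); rel([.569,.023,.117],orient(-UZ,FX))"
```

```text
time: 6.05
eef_pos: [0.5611, 0.0212, 0.1167]
ee_rot: [-1.565, -0.169, 0.171]
contact_force: [-2.2, 0.0, 7.3]
finger_gap: 0.265
time: 6.45
eef_pos: [0.5633, 0.0217, 0.1167]
ee_rot: [-1.565, -0.168, 0.172]
contact_force: [-4.1, -1.3, 9.5]
finger_gap: 0.264
-4.2956669782028705 -0.321366660708649 [0.5633 0.0217 0.1167]
[[ 0.9766 -0.0026 -0.2149]
 [ 0.2149 -0.0013  0.9766]
 [-0.0028 -1.     -0.0007]]
shift mm [ 5.8 -0.3  0.1] dist 5.8 turn deg [ 0.04 -0.49 -0.16] ang 0.5
```

```bash
python3 -m pendant '[[15,1,0,0,0,0,0],[15,2,0,0,0,0,0],[15,2,0,0,0,0,0]]';python3 -m pendant '[[15,1,0,0,0,0,0],[15,2,0,0,0,0,0],[15,2,0,0,0,0,0]]'; python3 -m pendant '[[15,1,0,0,0,0,0],[15,2,0,0,0,0,0],[15,2,0,0,0,0,0]]'
```

```text
time: 6.75
eef_pos: [0.5652, 0.0221, 0.1167]
ee_rot: [-1.565, -0.168, 0.172]
contact_force: [-5.1, -1.1, 8.8]
finger_gap: 0.263
time: 7.05
eef_pos: [0.5672, 0.0225, 0.1167]
ee_rot: [-1.565, -0.168, 0.172]
contact_force: [-4.1, -1.2, 8.6]
finger_gap: 0.262
time: 7.35
eef_pos: [0.568, 0.0228, 0.1167]
ee_rot: [-1.566, -0.166, 0.174]
contact_force: [-6.9, -1.9, 11.7]
finger_gap: 0.263
```

```bash
python3 -m pendant '[[15,1,0,0,0,0,0],[15,2,0,0,0,0,0],[15,2,0,0,0,0,0]]';python3 -m pendant '[[15,1,0,0,0,0,0],[15,2,0,0,0,0,0],[15,2,0,0,0,0,0]]'
```

```text
time: 7.65
eef_pos: [0.5682, 0.0228, 0.1167]
ee_rot: [-1.566, -0.163, 0.177]
contact_force: [-11.1, -2.9, 15.7]
finger_gap: 0.26
time: 7.95
eef_pos: [0.5684, 0.0229, 0.1167]
ee_rot: [-1.567, -0.16, 0.18]
contact_force: [-15.5, -4.2, 20.4]
finger_gap: 0.263
```

```bash
python3 -m pendant '[[15,-2,0,0,0,0,0],[15,-4,0,0,0,0,0],[55,-4,0,0,0,0,0],[55,-4,0,0,0,0,0],[55,-4,0,0,0,0,0],[55,-4,-30,0,0,0,0],[55,-4,-70,0,0,0,0],[55,-4,-110,0,0,0,0]]'
python3 - <<'E'
from h import *
rel([.5165,-.2042,.215],orient(-UZ,FX)); print(sensors.state()['joint_pos'])
im,d=optics.get_image('top'); P=cloud('top',d); x,y,z=P[...,0],P[...,1],P[...,2]
save('t3',cv2.resize(im[150:250,260:400],None,fx=5,fy=5,interpolation=cv2.INTER_CUBIC))
im,d=optics.get_image('scene');save('s4',cv2.resize(im[150:260,240:400],None,fx=4,fy=4,interpolation=cv2.INTER_CUBIC))
E
```

```text
time: 8.75
eef_pos: [0.5698, 0.0235, 0.2263]
ee_rot: [-1.564, -0.168, 0.172]
contact_force: [0.1, 0.6, 0.6]
finger_gap: 0.64
shift mm [-101.    11.4 -210.9] dist 234.1 turn deg [-0.04 -0.47 -0.14] ang 0.5
[-0.0721  0.1955 -0.181   1.1969 -0.      1.2818]
```

View pics/s4.png

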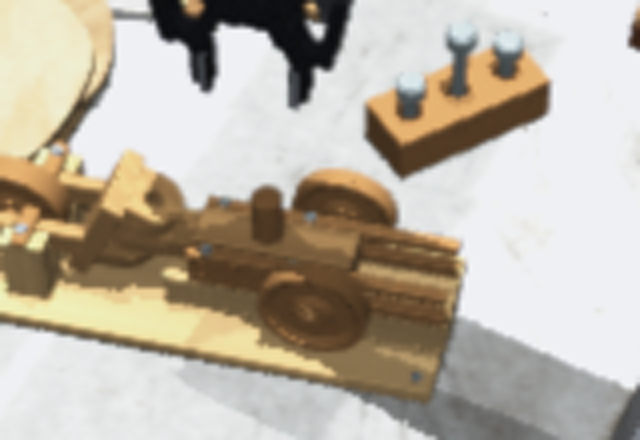

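The tongue is now in the fork, and the post sits at about (266,190) in the crop. Next is the pin.

```bash
python3 -m pendant '[[55,-20,2,-42,0,0,0],[55,-40,4,-84,0,0,0],[55,-60,6,-126,0,0,0],[55,-80,8,-168,0,0,0],[55,-101,11,-211,0,0,0],[55,-101,11,-211,0,0,0]]'
python3 - <<'E'
from h import *
rel([.5165,-.2042,.115],orient(-UZ,FX)); 
for n,(a,b) in (('scene',(.108,.126)),('top',(.108,.126))):
    im,d=optics.get_image(n); P=cloud(n,d); x,y,z=P[...,0],P[...,1],P[...,2]
    m=(abs(x-.568)<.03)&(abs(y-.023)<.03)&(z>.114)&(z<.126); v,u=np.nonzero(m)
    if len(v): p=at_z(n,u.mean(),v.mean(),.119); print(n,len(v),p,p@FX,p@FY)
    save('p_'+n,cv2.resize(im[130:260,240:400],None,fx=4,fy=4,interpolation=cv2.INTER_CUBIC))
E
```

```text
time: 9.45
eef_pos: [0.5158, -0.2091, 0.214]
ee_rot: [-1.566, -0.164, 0.166]
contact_force: [0.9, 0.7, -0.0]
finger_gap: 0.641
shift mm [ 1.8 99.   4.8] dist 99.1 turn deg [ 0.06 -0.86 -0.1 ] ang 0.9
scene 49 [0.5675 0.0221 0.119 ] 0.558131419155996 -0.10517864154590521
top 34 [0.5644 0.0236 0.119 ] 0.555433322337745 -0.10304597256655942
```

View pics/p_scene.png

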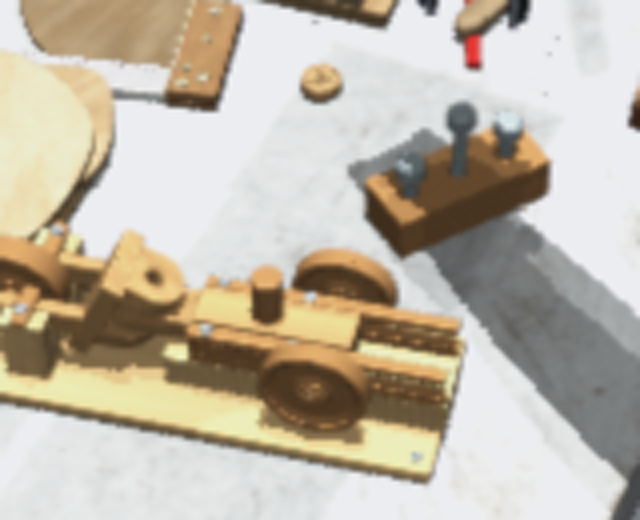

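```bash
python3 -m pendant '[[55,1.8,0,2,0,0,0],[55,1.8,40,2,0,0,0],[55,1.8,75,2,0,0,0],[55,1.8,90,2,0,0,0],[55,1.8,97,2,0,0,0],[55,1.8,97,2,0,0,0],[55,1.8,97,2,0,0,0]]'
python3 - <<'E'
from h import *
rel([.517,-.2036,.115],orient(-UZ,FX)); 
n='scene'
im,d=optics.get_image(n); save('p2',cv2.resize(im[130:190,320:390],None,fx=8,fy=8,interpolation=cv2.INTER_CUBIC))
E
```

```text
time: 10.25
eef_pos: [0.5197, -0.2016, 0.1194]
ee_rot: [-1.565, -0.173, 0.17]
contact_force: [0.6, -0.4, -0.0]
finger_gap: 0.648
shift mm [-3.   4.3 -1.3] dist 5.5 turn deg [ 0.06 -0.39  0.08] ang 0.4
```

View pics/p2.png

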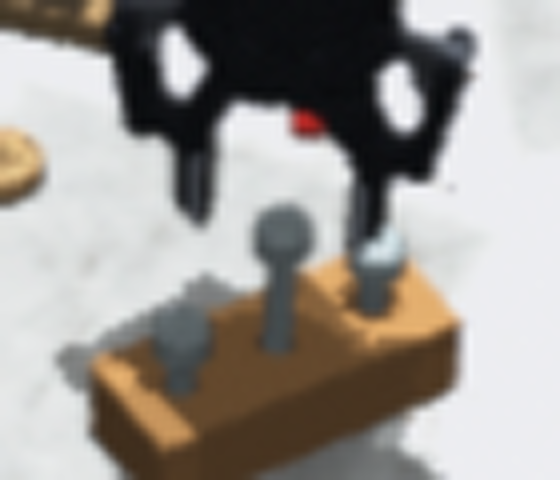

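```bash
python3 -m pendant '[[45,-3,4,-1,0,0,0],[45,-3,4,-1,0,0,0],[10,-3,4,-1,0,0,0],[10,-3,4,-1,0,0,0],[10,-3,4,-1,0,0,0],[10,-3,4,-1,0,0,0],[10,-3,4,-1,0,0,0],[10,-3,4,-1,0,0,0]]' 70
python3 - <<'E'
from h import *
rel([.517,-.2036,.115],orient(-UZ,FX)); 
n='scene'
im,d=optics.get_image(n); save('p3',cv2.resize(im[130:190,320:390],None,fx=8,fy=8,interpolation=cv2.INTER_CUBIC))
E
```

```text
time: 11.1
eef_pos: [0.5162, -0.2039, 0.1149]
ee_rot: [-1.565, -0.171, 0.17]
contact_force: [-1.9, 0.4, 4.8]
finger_gap: 0.233
shift mm [ 0.8 -0.1  0.2] dist 0.9 turn deg [ 0.05 -0.47  0.04] ang 0.5
```

View pics/p3.png

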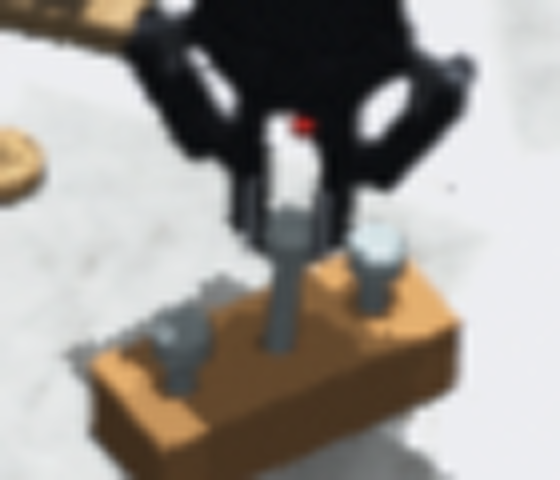

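```bash
python3 -m pendant '[[10,0,-5,0,0,0,0],[10,0,-15,0,0,0,0],[10,0,-30,0,0,0,0],[10,0,-50,0,0,0,0],[10,0,-80,0,0,0,0],[10,0,-115,0,0,0,0],[10,0,-145,0,0,0,0],[10,0,-145,0,0,0,0]]' 
python3 - <<'E'
from h import *
SEAT=.6421*FX-.104*FY+.0983*UZ; print(SEAT)
O=orient(-AX,FX); rel(SEAT+AX*(.025+.080+.025),O)
n='scene'
im,d=optics.get_image(n); save('p4',cv2.resize(im[80:180,300:400],None,fx=6,fy=6,interpolation=cv2.INTER_CUBIC))
im,d=optics.get_image('top'); save('p4t',cv2.resize(im[150:250,320:440],None,fx=6,fy=6,interpolation=cv2.INTER_CUBIC))
print(sensors.state()['contact_force'],sensors.state()['finger_gap'])
E
```

```text
time: 11.95
eef_pos: [0.5183, -0.2049, 0.2648]
ee_rot: [-1.569, -0.176, 0.165]
contact_force: [1.0, -0.3, -0.8]
finger_gap: 0.233
[0.6491 0.042  0.0983]
shift mm [125.6  48.3 212.8] dist 251.7 turn deg [  0.44  -0.38 -24.6 ] ang 24.6
[ 1.5626 -1.0331 -2.1116] 0.23556237636690874
```

View pics/p4.png

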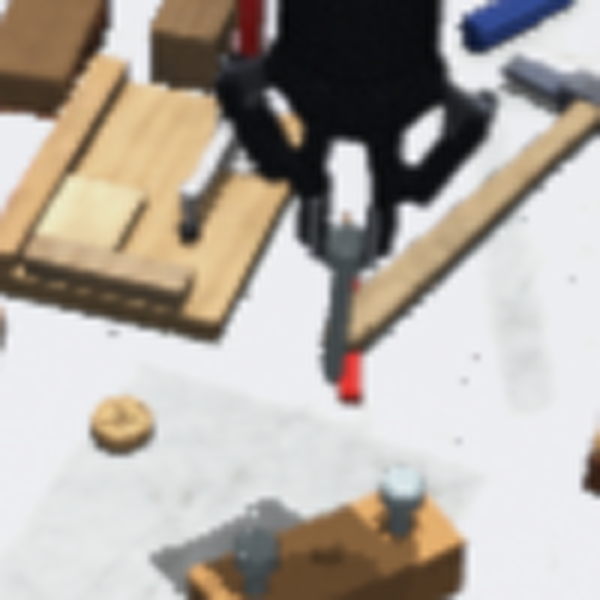

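```bash
python3 -m pendant '[[10,20,0,40,0,0,-5],[10,45,0,80,0,0,-10],[10,70,5,120,0,0,-15],[10,95,10,160,0,0,-20],[10,115,20,195,0,0,-24],[10,125.6,30,212.8,0.4,-0.4,-24.6],[10,125.6,40,212.8,0.4,-0.4,-24.6],[10,125.6,40,212.8,0.4,-0.4,-24.6]]' 
python3 - <<'E'
from h import *
SEAT=.6421*FX-.104*FY+.0983*UZ
O=orient(-AX,FX); rel(SEAT+AX*(.025+.080+.025),O)
s=sensors.state(); Rm=R.from_rotvec(s['ee_rot']).as_matrix(); ap=Rm[:,1]; tcp=s['eef_pos']
for n in ('scene','top'):
    im,d=optics.get_image(n)
    u0,v0=map(int,proj(n,SEAT)); f=8; im2=cv2.resize(im[v0-50:v0+20,u0-45:u0+45],None,fx=f,fy=f,interpolation=cv2.INTER_CUBIC)
    save('q_'+n,im2)
    g=lambda p:tuple(int(round((a-b+.5)*f)) for a,b in zip(proj(n,p),(u0-45,v0-50)))
    print(n,'head',g(tcp+ap*.025),'tip',g(tcp+ap*.105),'seat',g(SEAT),'axis+50',g(SEAT+AX*.05))
E
```

```text
time: 12.85
eef_pos: [0.5897, 0.0316, 0.2151]
ee_rot: [-1.484, -0.498, -0.154]
contact_force: [0.3, 0.2, -1.5]
finger_gap: 0.227
shift mm [ 5.3  1.2 -3.1] dist 6.2 turn deg [-0.38 -0.15 -0.84] ang 0.9
scene head (485, 256) tip (407, 384) seat (368, 408) axis+50 (416, 332)
top head (373, 470) tip (365, 433) seat (369, 404) axis+50 (373, 427)
```

View pics/q_scene.png

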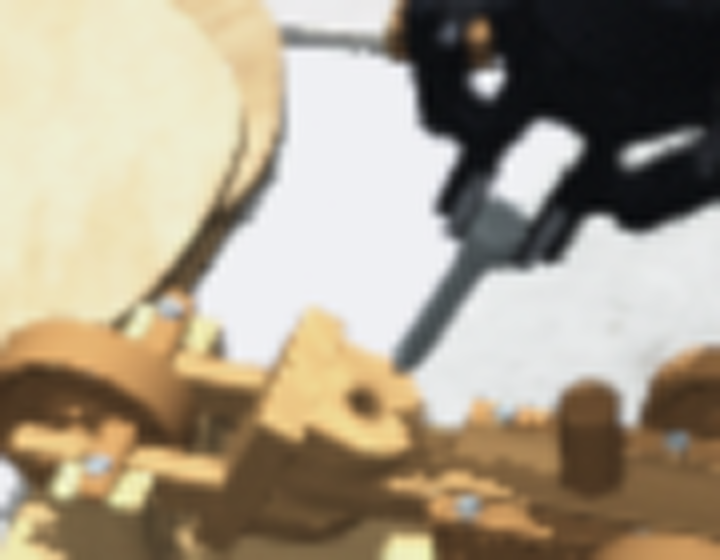

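View pics/q_top.png

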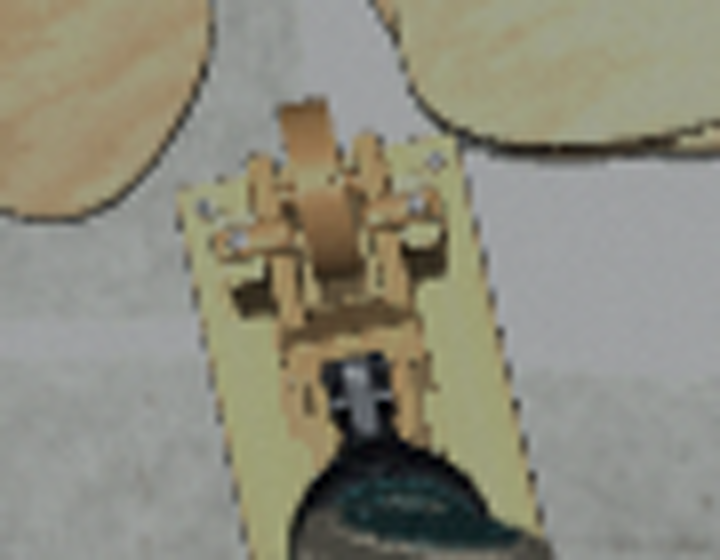

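```bash
cat > pinfit.py <<'E'
from h import *
def pinline(n='scene',show=None):
    s=sensors.state(); Rm=R.from_rotvec(s['ee_rot']).as_matrix(); ap=Rm[:,1]; tcp=s['eef_pos']
    im,d=optics.get_image(n); P=cloud(n,d)
    v=P-tcp; t=v@ap; r=np.linalg.norm(v-t[...,None]*ap,axis=-1)
    m=(t>.046)&(t<.11)&(r<.02)&(P[...,2]>.03)
    hsv=cv2.cvtColor(im,cv2.COLOR_RGB2HSV); m&=~((hsv[...,0]<30)&(hsv[...,1]>60))&(hsv[...,2]<170)
    q=P[m]; c=np.median(q,0); l=cv2.fitLine(q.astype(np.float32),cv2.DIST_HUBER,0,.001,.001).ravel(); dr=l[:3]*np.sign(l[:3]@ap); p0=l[3:]
    cam=K(n)[3][:3,3]; tow=cam-p0; tow-=dr*(tow@dr); tow/=np.linalg.norm(tow)
    p0=p0+(-tow)*.005   # axis lies ~5 mm behind visible surface
    print(n,'n',m.sum(),'dir in tool (x,y,z):',Rm.T@dr,'tilt deg about x',np.degrees(np.arctan2((Rm.T@dr)[2],(Rm.T@dr)[1])),'about z',np.degrees(np.arctan2((Rm.T@dr)[0],(Rm.T@dr)[1])))
    a=p0+dr*((.105-(p0-tcp)@ap)/(dr@ap)); h=p0+dr*((.025-(p0-tcp)@ap)/(dr@ap))
    print(' tip in tool mm',Rm.T@(a-tcp)*1000,'head in tool',Rm.T@(h-tcp)*1000)
    v_,u_=np.nonzero(m); print(' px rows',v_.min(),v_.max(),u_.min(),u_.max(), 't range',t[m].min(),t[m].max())
    return dr,a,h
if __name__=='__main__': pinline()
E
python3 pinfit.py
```

```text
scene n 42 dir in tool (x,y,z): [0.0549 0.9982 0.0239] tilt deg about x 1.3704872717055918 about z 3.1485861584487496
 tip in tool mm [  4.8201 105.      -3.8   ] head in tool [ 0.4194 25.     -5.714 ]
 px rows 183 193 282 290 t range 0.04789505381989845 0.09989400264243938
```

```bash
cat > tgt.py <<'E'
from h import *
SEAT=.6421*FX-.104*FY+.0983*UZ
O=orient(-AX,FX)
def go(tipup,rz=3.1,tip=(.0048,.105,0)):
    Rn=O@R.from_euler('z',rz,degrees=True).as_matrix()
    return rel(SEAT+AX*tipup-Rn@np.array(tip),Rn)
if __name__=='__main__':
    import sys; go(float(sys.argv[1]))
E
python3 tgt.py .012
```

```text
shift mm [ 2.1 16.6 -1.1] dist 16.8 turn deg [-0.24 -0.2   2.66] ang 2.7
```

```bash
python3 -m pendant '[[10,2,0,-1,-0.2,-0.2,2.7],[10,2,8,-1,-0.2,-0.2,2.7],[10,2,14,-1,-0.2,-0.2,2.7],[10,2,16.6,-1,-0.2,-0.2,2.7],[10,2,16.6,-1,-0.2,-0.2,2.7],[10,2,16.6,-1,-0.2,-0.2,2.7]]' 
python3 tgt.py .012
python3 - <<'E'
from h import *; from tgt import *
s=sensors.state(); Rm=R.from_rotvec(s['ee_rot']).as_matrix(); tcp=s['eef_pos']
from pinfit import pinline; pinline()
for n in ('scene',):
    im,d=optics.get_image(n)
    u0,v0=map(int,proj(n,SEAT)); f=10; w=(u0-30,v0-40); im2=cv2.resize(im[v0-40:v0+15,u0-30:u0+35],None,fx=f,fy=f,interpolation=cv2.INTER_CUBIC)
    g=lambda p:tuple(int(round((a-b+.5)*f)) for a,b in zip(proj(n,p),w))
    save('r_'+n,im2)
    print(n,'head',g(SEAT+AX*.092),'tip',g(SEAT+AX*.012),'seat',g(SEAT),'axis+50',g(SEAT+AX*.05))
E
```

```text
time: 13.6
eef_pos: [0.601, 0.0322, 0.2046]
ee_rot: [-1.499, -0.471, -0.122]
contact_force: [-0.3, -0.0, -0.7]
finger_gap: 0.234
shift mm [ 0.4 -0.  -1.2] dist 1.3 turn deg [-0.09  0.07 -0.03] ang 0.1
scene n 44 dir in tool (x,y,z): [ 0.0129  0.9999 -0.0014] tilt deg about x -0.07936064914677646 about z 0.7398373463303832
 tip in tool mm [  3.653  105.      -4.9891] head in tool [ 2.6199 25.     -4.8783]
 px rows 186 196 280 287 t range 0.046264383443288586 0.09311677963261168
scene head (422, 232) tip (324, 387) seat (310, 409) axis+50 (370, 315)
```

View pics/r_scene.png

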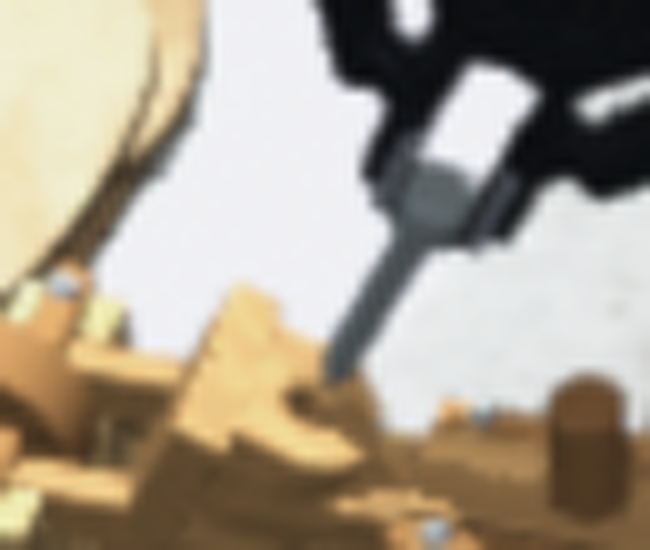

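```bash
python3 -m pendant '[[10,0.3,5,-1,0,0,0],[10,0.6,10,-1,0,0,0],[10,0.8,14,-1,0,0,0],[10,1,18,-1,0,0,0],[10,1.1,20,-1,0,0,0],[10,1.1,20,-1,0,0,0]]'
cat > look.py <<'E'
from h import *; from tgt import *
import sys
s=sensors.state(); Rm=R.from_rotvec(s['ee_rot']).as_matrix()
tip=s['eef_pos']+Rm@np.array([.0048,.105,0]); q=tip-SEAT
print('t',s['time'],'tip up axis',q@AX*1000,'lateral FXt,FY',q@O[:,0]*1000,q@FY*1000,'F ax,x,y',s['contact_force']@AX,s['contact_force']@O[:,0],s['contact_force']@FY,'gap',s['finger_gap']*85.4)
n='scene'; im,d=optics.get_image(n); u0,v0=map(int,proj(n,SEAT)); f=10
save(sys.argv[1],cv2.resize(im[v0-40:v0+15,u0-30:u0+35],None,fx=f,fy=f,interpolation=cv2.INTER_CUBIC))
E
python3 look.py i1
```

```text
time: 14.3
eef_pos: [0.6098, 0.0333, 0.1864]
ee_rot: [-1.499, -0.471, -0.121]
contact_force: [-0.1, -0.1, -1.9]
finger_gap: 0.232
t 14.3 tip up axis -8.258704001606167 lateral FXt,FY -0.16967383593056581 0.5518207530752057 F ax,x,y -1.6665472343783954 -0.9048352159664481 -0.08992415750788635 gap 19.799152085593978
```

View pics/i1.png

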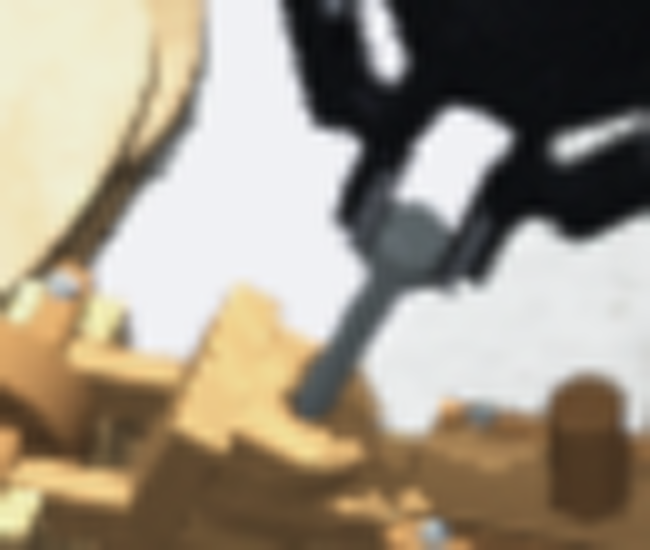

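```bash
python3 -m pendant '[[10,0.1,2,0,0,0,0],[10,0.2,4,0,0,0,0],[10,0.3,6,0,0,0,0],[10,0.4,8,0,0,0,0],[10,0.4,8,0,0,0,0]]'; python3 look.py i2
```

```text
time: 14.85
eef_pos: [0.6133, 0.0341, 0.1794]
ee_rot: [-1.499, -0.471, -0.122]
contact_force: [0.4, 0.9, -0.8]
finger_gap: 0.232
t 14.85 tip up axis -16.07978824813736 lateral FXt,FY 0.12410150896154343 0.4793866558573326 F ax,x,y -0.9882155376049562 0.23627420740523142 0.7719040226839485 gap 19.77576262781879
```

View pics/i2.png

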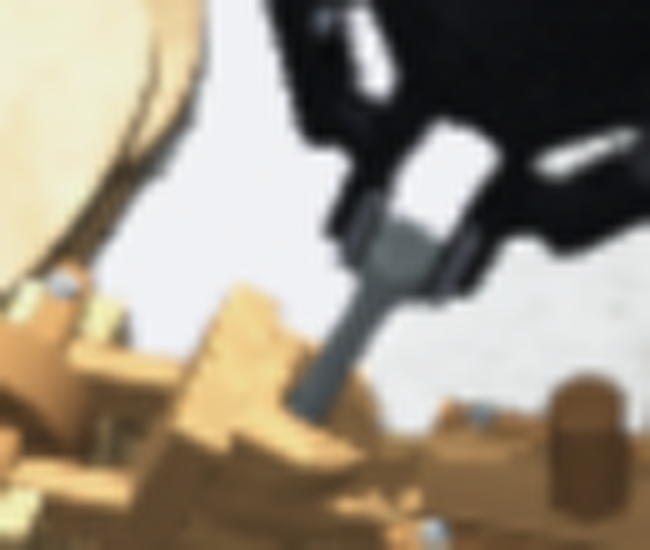

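The visible end of the shank stays at about (305,410) while the head comes closer, so the pin is entering the hole. I'll carry on.

```bash
python3 -m pendant '[[10,0.1,3,0,0,0,0],[10,0.3,6,0,0,0,0],[10,0.5,9,0,0,0,0],[10,0.6,12,0,0,0,0],[10,0.6,12,0,0,0,0]]'; python3 look.py i3; python3 -m pendant '[[10,0.1,3,0,0,0,0],[10,0.3,6,0,0,0,0],[10,0.5,9,0,0,0,0],[10,0.6,12,0,0,0,0],[10,0.6,12,0,0,0,0]]'; python3 look.py i4
```

```text
time: 15.4
eef_pos: [0.6181, 0.0352, 0.1682]
ee_rot: [-1.499, -0.471, -0.122]
contact_force: [0.0, -0.0, -1.3]
finger_gap: 0.231
t 15.4 tip up axis -28.357192884368565 lateral FXt,FY -0.19370709385713147 0.5224277114132378 F ax,x,y -1.2038799288868736 -0.5096846523403976 -0.011344413816382362 gap 19.739538600776665
time: 15.95
eef_pos: [0.623, 0.0364, 0.1573]
ee_rot: [-1.499, -0.471, -0.122]
contact_force: [0.9, 1.1, -2.2]
finger_gap: 0.23
t 15.95 tip up axis -40.33887451089755 lateral FXt,FY -0.14063360200458658 0.5743406217186998 F ax,x,y -2.4655850215048547 0.060617034801988566 0.8622441874474747 gap 19.619965009347503
```

View pics/i4.png

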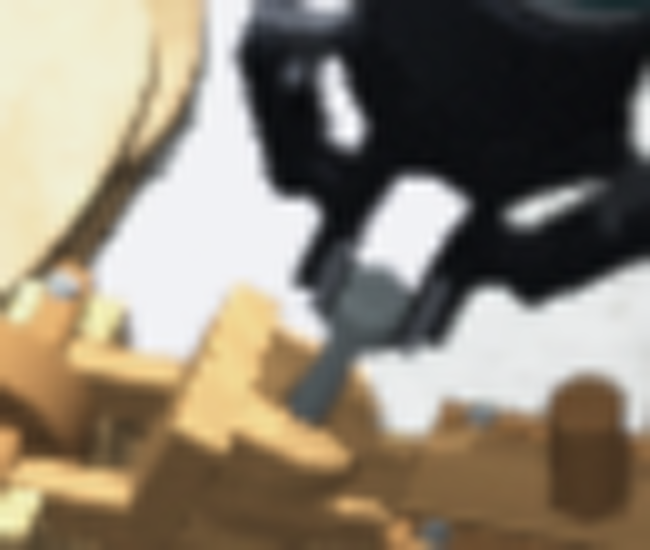

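```bash
python3 -m pendant '[[10,0.1,3,0,0,0,0],[10,0.3,6,0,0,0,0],[10,0.5,9,0,0,0,0],[10,0.6,12,0,0,0,0],[10,0.6,12,0,0,0,0]]'; python3 -m pendant '[[10,0.1,3,0,0,0,0],[10,0.3,6,0,0,0,0],[10,0.5,9,0,0,0,0],[10,0.6,12,0,0,0,0],[10,0.6,12,0,0,0,0]]'; python3 look.py i5
```

```text
time: 16.5
eef_pos: [0.6281, 0.0376, 0.1466]
ee_rot: [-1.498, -0.472, -0.122]
contact_force: [0.4, 2.2, -1.7]
finger_gap: 0.236
time: 17.0
eef_pos: [0.6329, 0.0389, 0.1356]
ee_rot: [-1.498, -0.472, -0.122]
contact_force: [0.1, 3.4, -0.8]
finger_gap: 0.234
t 17.0 tip up axis -64.36104496870026 lateral FXt,FY -0.06903896719380222 0.8665648359987764 F ax,x,y -1.131628770823237 0.4735091949626026 3.2931176551148837 gap 19.97818891492154
```

View pics/i5.png

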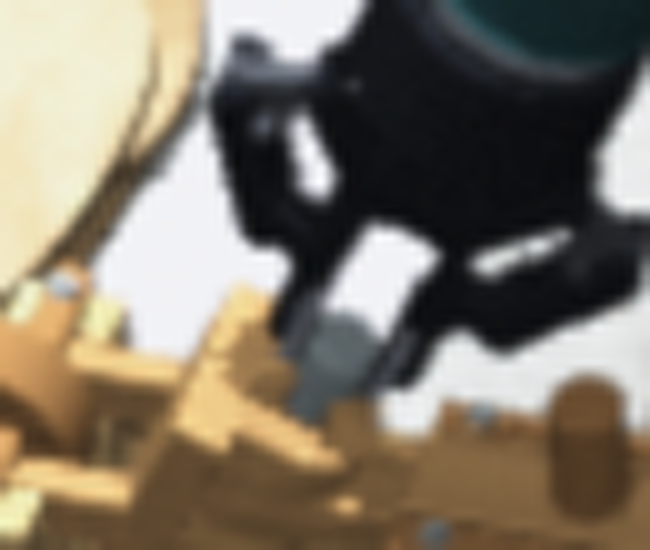

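```bash
for i in 1; do python3 -m pendant '[[10,0.1,2,-0.3,0,0,0],[10,0.2,4,-0.5,0,0,0],[10,0.3,6,-0.8,0,0,0],[10,0.3,6,-0.8,0,0,0]]'; done; python3 -m pendant '[[10,0.1,2,0,0,0,0],[10,0.2,4,0,0,0,0],[10,0.2,4,0,0,0,0]]';python3 look.py i6
```

```text
time: 17.45
eef_pos: [0.6352, 0.0394, 0.1305]
ee_rot: [-1.496, -0.472, -0.121]
contact_force: [-1.4, 5.7, 1.7]
finger_gap: 0.232
time: 17.75
eef_pos: [0.6367, 0.0399, 0.1269]
ee_rot: [-1.496, -0.472, -0.121]
contact_force: [-1.6, 5.7, 2.5]
finger_gap: 0.234
t 17.75 tip up axis -73.92702511668361 lateral FXt,FY -0.12447381213221247 1.2560650857079358 F ax,x,y 2.442587305417593 0.769651821937884 5.880266760472839 gap 19.955979810868428
```

View pics/i6.png

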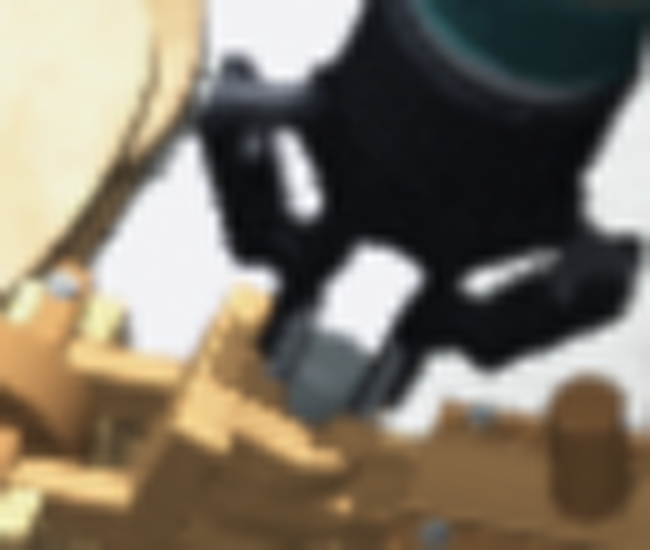

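```bash
python3 -m pendant '[[10,0,0,1,0,0,0],[10,0.1,1,1.3,0,0,0],[10,0.1,2,1.3,0,0,0],[10,0.1,2,1.3,0,0,0]]'; python3 -m pendant '[[10,0.1,1,0,0,0,0],[10,0.1,2,0,0,0,0],[10,0.1,2,0,0,0,0]]';python3 look.py i7; python3 -m pendant '[[10,0.1,1,0,0,0,0],[10,0.1,2,0,0,0,0],[10,0.1,2,0,0,0,0]]';python3 look.py i8
```

```text
time: 18.2
eef_pos: [0.6375, 0.0404, 0.1249]
ee_rot: [-1.498, -0.471, -0.122]
contact_force: [-2.7, 5.4, 1.1]
finger_gap: 0.229
time: 18.5
eef_pos: [0.6382, 0.0406, 0.1231]
ee_rot: [-1.498, -0.471, -0.122]
contact_force: [-1.4, 4.4, 2.1]
finger_gap: 0.233
t 18.5 tip up axis -78.06111167363456 lateral FXt,FY -0.306810309209819 1.3836967399392526 F ax,x,y 2.0369517676682696 0.50119113065146 4.5636355529724675 gap 19.89428113689214
time: 18.85
eef_pos: [0.6389, 0.0409, 0.1216]
ee_rot: [-1.498, -0.471, -0.121]
contact_force: [-4.6, 4.9, 5.2]
finger_gap: 0.227
t 18.85 tip up axis -79.66908187948529 lateral FXt,FY -0.3551878319571493 1.4729641249204621 F ax,x,y 6.156058861777196 -0.8446804647244865 5.766350105853097 gap 19.4021693416001
```

View pics/i8.png

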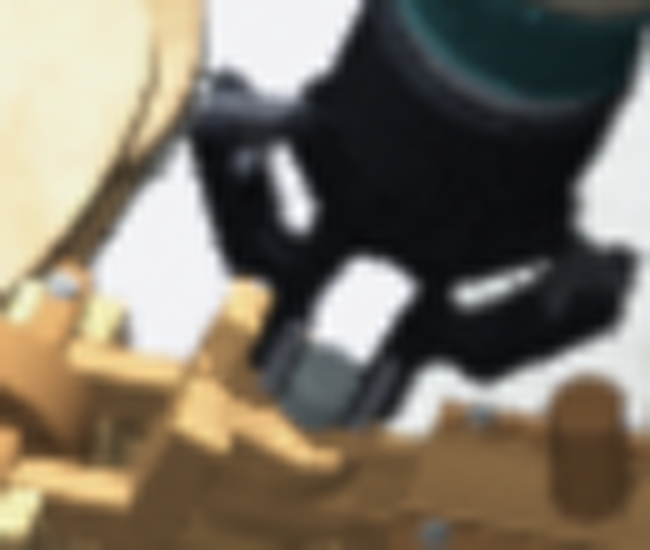

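```bash
python3 -m pendant '[[10,0.1,1,0,0,0,0],[10,0.1,2,0,0,0,0],[10,0.1,2,0,0,0,0]]';python3 look.py i9;  python3 -m pendant '[[10,0.1,1,0,0,0,0],[10,0.1,2,0,0,0,0],[10,0.1,2,0,0,0,0]]';python3 look.py i10
```

```text
time: 19.2
eef_pos: [0.6391, 0.041, 0.1213]
ee_rot: [-1.498, -0.471, -0.121]
contact_force: [-14.1, 3.6, 18.6]
finger_gap: 0.232
t 19.2 tip up axis -79.98713989883606 lateral FXt,FY -0.28282843738066465 1.591281234581459 F ax,x,y 22.30153661771639 -3.9170545467185565 6.615661479863419 gap 19.77991297334164
time: 19.55
eef_pos: [0.6392, 0.0411, 0.1211]
ee_rot: [-1.498, -0.47, -0.121]
contact_force: [-23.4, 3.0, 31.3]
finger_gap: 0.231
t 19.55 tip up axis -80.24216380403988 lateral FXt,FY -0.2679174429376224 1.5975502714721923 F ax,x,y 37.714799366380454 -6.823220129900913 8.117837001485062 gap 19.697326152809154
```

```bash
python3 -m pendant '[[10,-0.2,-2,0,0,0,0],[10,-0.2,-3.5,0,0,0,0],[35,-0.2,-3.5,0,0,0,0],[40,-0.2,-3.5,0,0,0,0],[45,-0.2,-3.5,0,0,0,0],[45,-0.2,-3.5,0,0,0,0]]'; python3 look.py i11; python3 -m pendant '[[45,-1,-20,0,0,0,0],[45,-2,-45,0,0,0,0],[45,-3,-70,0,0,0,0],[45,-5,-100,0,0,0,0],[45,-5,-100,0,0,0,0]]'; python3 look.py i12
```

```text
time: 20.2
eef_pos: [0.6395, 0.0399, 0.1207]
ee_rot: [-1.5, -0.47, -0.122]
contact_force: [-0.1, -0.2, -0.6]
finger_gap: 0.526
t 20.2 tip up axis -80.66405732637371 lateral FXt,FY -0.38077308263177095 0.0984699254419458 F ax,x,y -0.5153629679366701 -0.4018000209152712 -0.12840560485439562 gap 44.93879682159941
time: 20.75
eef_pos: [0.6005, 0.0304, 0.2166]
ee_rot: [-1.501, -0.477, -0.128]
contact_force: [0.8, -0.7, -0.5]
finger_gap: 0.529
t 20.75 tip up axis 23.271271537453433 lateral FXt,FY 4.544168752281978 -0.5938201620821296 F ax,x,y -0.6923990479377515 0.4040921571809777 -0.8621811348672115 gap 45.20878659090803
```

View pics/i12.png

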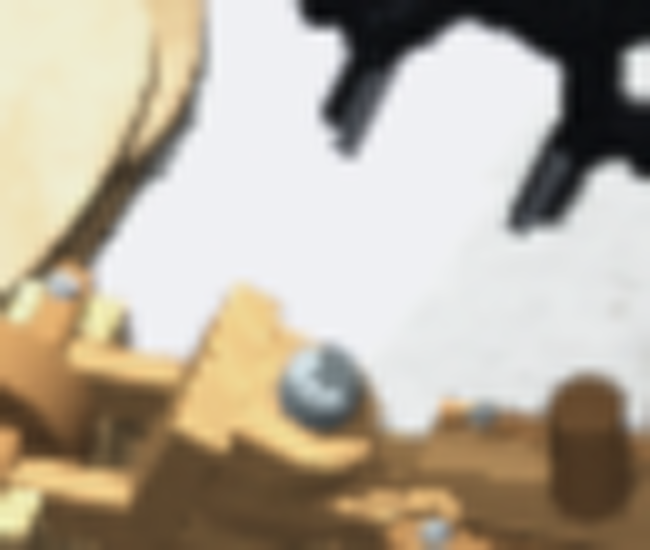

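The pin head is on the yoke, at about (322,388) in the crop. I'll move the arm clear and measure whether it sits flat.

```bash
python3 -m pendant '[[45,-30,-40,-20,0,0,0],[45,-60,-60,-60,0,0,0],[45,-80,-60,-110,0,0,0],[45,-90,-60,-150,0,0,0],[45,-100,-60,-190,0,0,0],[45,-100,-60,-190,0,0,0]]'; python3 - <<'E'
from h import *; from tgt import *
for k in range(2):
  for n in ('scene','top'):
    im,d=optics.get_image(n); P=cloud(n,d); v=P-SEAT; a=v@AX; x=v@O[:,0]; y=v@FY
    hd=(a>.008)&(a<.026)&(np.hypot(x,y)<.016); core=hd&(np.hypot(x,y)<.008)
    face=(a>-.008)&(a<.008)&(np.hypot(x,y)>.0165)&(abs(y)<.021)&(x>-.02)&(x<.03)
    print(n,'head top',core.sum(),np.median(a[core])*1000,'centre',x[hd].mean()*1000,y[hd].mean()*1000,'face',face.sum(),np.median(a[face])*1000)
    q=P[core]; 
    if k==0: save('f_'+n,cv2.resize(im[150:260,240:400],None,fx=5,fy=5,interpolation=cv2.INTER_CUBIC))
    for t in ('long_pin_seat','yoke_seat','post_top','tongue_hole'):
        for o in finder.pinpoint(n,t)[:1]:
            r,c=o['point']; z={'post_top':.119,'tongue_hole':.062}.get(t,.0983); p=at_z(n,c,r,z); print('  ',t,o['confidence'],p,p@FX,p@FY)
    m=(abs(P[...,0]-.568)<.03)&(abs(P[...,1]-.023)<.03)&(P[...,2]>.114)&(P[...,2]<.126); vv,uu=np.nonzero(m); p=at_z(n,uu.mean(),vv.mean(),.119); print('  post',p@FX,p@FY)
E
```

```text
time: 21.4
eef_pos: [0.529, -0.185, 0.2285]
ee_rot: [-1.502, -0.465, -0.126]
contact_force: [0.5, 1.2, 0.2]
finger_gap: 0.528
scene head top 25 16.980379187937327 centre 0.48240693842061727 1.5343923282856693 face 106 1.7030481636207246
   long_pin_seat 0.6 [0.6443 0.0368 0.0983] 0.636302373781529 -0.10793271111403145
   yoke_seat 0.7 [0.664  0.0357 0.0983] 0.6552404196307143 -0.1134852057566515
   tongue_hole 0.68 [0.6679 0.0378 0.062 ] 0.6594319852835926 -0.11229346607952692
  post 0.558310230444491 -0.10466805430089185
top head top 18 16.815415137868168 centre -2.151916561087103 0.40697076372686997 face 96 0.5101806536714499
   long_pin_seat 0.6 [0.6376 0.042  0.0983] 0.6308903486823586 -0.10142400567820968
   yoke_seat 0.63 [0.646  0.0501 0.0983] 0.6408622534833601 -0.09539351038265434
   post_top 0.7 [0.5608 0.0312 0.119 ] 0.5536213347880174 -0.09483509075169748
   tongue_hole 0.82 [0.6518 0.0382 0.062 ] 0.6438891554435654 -0.10826990829692874
  post 0.5558319228190952 -0.10271279274442915
scene head top 19 17.825766284217167 centre 0.16280511399822628 1.6799793717515221 face 10
[... 176 characters left out ...]
5407676153
   post_top 0.93 [0.5669 0.0242 0.119 ] 0.5580364107914492 -0.10296838907783007
   tongue_hole 0.88 [0.6614 0.0424 0.062 ] 0.65417575038751 -0.10629541660127635
  post 0.5580326017835473 -0.1043013780690438
top head top 19 15.386935481646898 centre -2.3986642158253337 0.17393933740595732 face 91 0.8320538592493064
   long_pin_seat 0.39 [0.6372 0.0468 0.0983] 0.6315640498813622 -0.09664339224774846
   yoke_seat 0.89 [0.6527 0.0499 0.0983] 0.647369113028117 -0.0970836822529345
   post_top 0.59 [0.5591 0.0284 0.119 ] 0.5513757265677441 -0.09712096207549002
   tongue_hole 0.58 [0.6511 0.04   0.062 ] 0.6435542669751589 -0.10640110981642596
  post 0.5558551811650235 -0.10346523372820839
```

View pics/f_scene.png

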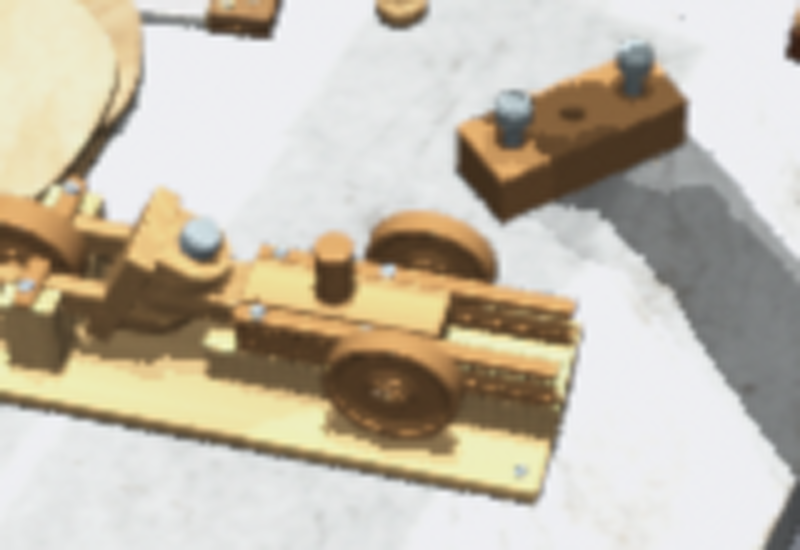

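View pics/f_top.png

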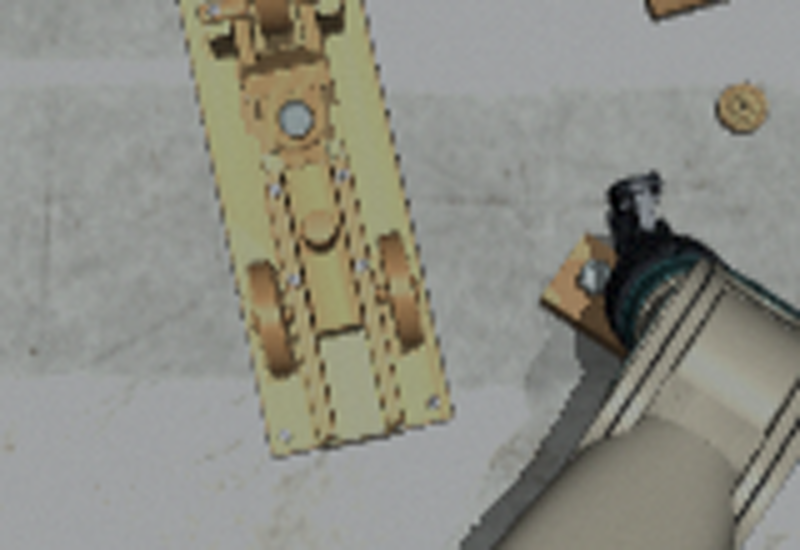

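```bash
python3 -c "
from station import *
s=sensors.state();print(s['time'],s['contact_force'],s['dq'])
print(finish_job())"
```

```text
22.4 [-0.35195268  0.32713134  0.06966028] [-0.00172771  0.00045541  0.00122891 -0.00025128  0.00248673  0.00070841]
the job is handed in; nothing more can be done
None
```

I slid the frame home by its seat post, put the long pin through yoke and tongue, let go, moved the arm clear and handed in at 22.4 s. `finish_job` gives no verdict, so what follows is from my own checks.

- **Frame home:** it slid about 42 mm and met a firm stop, with the push force rising to about 16 N. That distance matches what I had measured from the pictures. After the pin went in, the post was still within about 1 mm of that position in both cameras.
- **Pin seated:** it went in with only a few newtons of resistance and stopped hard at 80 mm, at about 38 N along the axis. In the depth pictures the head's top stands 14.6 to 16.3 mm above the yoke face, against 16 mm for a head sitting flat.
- **Other things:** both short pegs were still in the block. The arm was touching nothing (force reading under 0.5 N). I didn't measure the loose bystanders at the end, but neither the arm nor the pin came near them.

**What disagreed:**
- The two cameras differed by 2 to 3 mm along the jig.
- The finder's point estimates after insertion scattered by as much as 15 mm or so. I relied on the contact stops and depth measurements instead.
- I did not measure the pin's final angle directly; I take it from the close fit in the hole and the head sitting flat.
- The first grip on the post pressed lightly on the frame (about 7 N), so I opened, raised the gripper and gripped again.

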